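# Butt a plate into the fence corner

## Robot

A 7-joint arm with a two-finger parallel gripper is mounted at the origin on the work surface. World frame = base frame: x ahead of the robot, y to its left, z up, the work surface at z = 0. Lengths are in m, angles in rad, forces in N, time in s.
With the tool pointing down it reaches from about 0.425 to 0.925 m from the base axis. Payload 6.8 kg.
Tool frame: the origin (TCP) lies at the very end of the fingers, on their centre line; the grasp point (between the pads) lies 19 mm behind it; x points along the fingers, y is the direction in which the jaws open and shut, and the axes are right-handed (so a half turn about x gives the same grasp; the last joint's range is limited). The gripper opens to 88 mm and grips with 3 to 60 N. Pads are 20 mm wide; open, the fingers measure 115 mm over their backs; the gripper's body (75 mm by 178 mm) begins 61 mm behind the grasp point.
Start: joints at [1.166, 0.477, 0.022, 1.555, -0.011, 1.109, -0.083], TCP at [0.197, -0.646, 0.223] pointing down, gripper open.
Joint ranges: [-2.96, 2.96], [-0.34, 2.1], [-1.41, 1.46], [0.24, 2.44], [-1.37, 4.51], [0.17, 1.92], [-2.96, 2.96]. Speed limits (rad/s): [2.39, 2.39, 3.14, 3.14, 3.14, 3.14, 3.14].

## Interface

Orientations are given as a unit quaternion [x, y, z, w].
In Python, from station import r, imaging gives the robot as it stands.
- The arm moves only by the shell command python3 -m crank 'ROWS' [OPENING]. ROWS is JSON, a list of rows, each an object of numbers: "tx", "ty", "tz": the shift along the tool's x, y, z in m; "turn": the turn about the tool's x in rad. A call has 1 to 8 rows; each row shifts and turns the commanded pose from where the row before left it, along the tool's axes as they then stand; what a row does not reach is not made up. A row lasts 1/12 s, in which the tool goes at most 41.7 mm and 7.16 degrees, less where a joint would pass 70% of its speed; a pose out of reach is approached as far as the arm can. A call with a gripper value outside its range is refused whole. OPENING is the gripper's target within -1 to 1 (fully open at 1, half-way at 0, shut at -1), set as the call begins (- or left out, the last holds). The fingers move at their own pace and stop on an object; the grip force is fixed at half the most. Time passes only in rows, so rows that do not move let the fingers close. It gives the time, the measured TCP pose, the force and the opening at its end, in the units of the state.
- r.observe(): the state, without advancing time (a new reading comes with each control period).
- imaging.camera(name): name is "side" or "top" or "wrist"; returns a dict with "image" (400x640x3 uint8, red, green, blue), "fx", "fy", "cx", "cy" (pixels), "extrinsics" (4x4, takes a point from world to camera coordinates). Camera axes: x right, y up, looking along -z (the intrinsics and any distortion apply to the point x, -y, -z); pixel columns grow to the right and rows downward; lengths in m; the calibration is good to about 2 mm. A picture is of the moment at which its call begins. There is no depth.
- r.sign_off(): hands the job in, once; it reports no verdict.
The state is a dict: "t": time; "qpos": joint angles; "qd": joint speeds; "tau": joint torques, N m; "eef_pos": TCP position; "ee_rot": TCP orientation; "wrist_force": force on the tool from outside, world axes, zero at the start; "ft_torque": the same for the moment, N m; "opening": opening from 0.0 (shut) to 1.0 (fully open).
Only numpy, scipy, OpenCV 4.12 (cv2) and the standard library are available. Lean on these libraries where they do the work, as an engineer would, in place of code of your own. Each camera call takes 0.05 s, during which the arm holds its last target. There are 200 camera calls.

## Task

Get the aluminium plate located on the welding bench for drilling: push it along the bench top until its long side lies flush against the steel fence and its end sits against the yellow stop (not the blue one). Only slide it, never lift or tip it, leave the other loose things where they stand, and finish with the gripper clear of everything.

Things in the scene. Friction and masses are not known exactly. Their poses are not given: they have to be found in the camera images.
- plate: loose aluminium plate lying flat, 100 (x) x 120 (y, the long sides) x 30 mm high, about 0.65 kg, too wide to pinch, flat dark bore circle and four dark screw holes drawn on top; takes about 3 to 8 N to slide. Origin: centre of its underside, z up. Starts on the robot's side of the fence, turned up to 0.35 rad from it, its centre 115 to 150 mm before the face.
- fence: steel bar bolted to the bench beyond the plate: 440 (y) x 30 (x) x 35 mm high, immovable; placed and turned (up to 0.2 rad) anew each run. Origin: bench level, middle of its working face, which looks to the robot; x points away from the robot into the bar, y along the face to the robot's left. With the plate flush, the plate's centre is 50 mm before this face.
- yellow_stop: yellow stop block, immovable, 60 (x) x 30 (y) x 35 mm high, against the working face at the fence's left or right end by chance, 195 mm along the fence from its origin. Origin: centre of its underside, 30 mm before the face; axes parallel to the fence's. With the plate's end against it, the plate's centre is 75 mm from this origin along the fence.
- blue_stop: blue painted stop block, the same size, at the other end of the fence, 195 mm from the middle; not used for this job. The clear length between the two stops is 360 mm. Origin: centre of its underside.
- brass_slug: bystander: upright solid round brass slug, 42 mm diameter, 45 mm high. Origin: centre of its underside.
- tape_measure: bystander: blue tape measure case with black round faces, 65 x 34 x 62 mm high. Origin: centre of its underside.
- spray_can: bystander: upright orange spray can with white top, 52 mm diameter, 130 mm high. Origin: centre of its underside.
Things that resemble listed ones, but are neither listed nor needed, are in the scene too. Several things look just like the plate: the one meant starts farthest to the robot's right.

How it is judged:
By the outcome, as a careful person would: the job done as asked, in the order asked, and still so for the second after the job is handed in, with the robot touching nothing.
It also fails if it takes over 59 s, if anything falls off the work surface, if the arm or the gripper's body presses on something with over 40 N, if the wrist force passes 120 N, or if a joint passes its speed limit or range.

## Working session

There is one attempt and no reset: what is moved stays moved. The work goes in short steps, Python scripts to look and compute and a shell command to move; the robot and the scene stay as the last step left them, time stands still between calls to the robot, and variables do not carry over. Pictures are saved under pics/ and viewed, about 8 in all and at most 12, crops included, and the job is handed in when it is done.

```bash
mkdir -p pics; python3 - <<'E'
from station import r, imaging
import cv2,numpy as np
for n in ("top","side"):
    c=imaging.camera(n); cv2.imwrite(f"pics/{n}0.png",c["image"][:,:,::-1])
    print(n,c["fx"],c["fy"],c["cx"],c["cy"],[k for k in c],np.round(c["extrinsics"],4).tolist())
s=r.observe(); print({k:np.round(v,3).tolist() for k,v in s.items()})
E
```

```text
top 376.5989733673054 376.5989733673054 317.8768884582702 200.02139210926845 ['image', 'fx', 'fy', 'cx', 'cy', 'extrinsics'] [[-0.0252, -0.9994, 0.0249, 0.0853], [0.9978, -0.0236, 0.0616, -0.5998], [-0.061, 0.0264, 0.9978, -0.9865], [0.0, 0.0, 0.0, 1.0]]
side 447.2852922880868 447.2852922880868 319.4468759857098 198.6163740852478 ['image', 'fx', 'fy', 'cx', 'cy', 'extrinsics'] [[-0.8952, -0.4457, -0.0012, 0.5761], [0.2204, -0.445, 0.868, -0.1229], [-0.3874, 0.7768, 0.4966, -1.1052], [0.0, 0.0, 0.0, 1.0]]
{'t': 0.1, 'qpos': [1.166, 0.478, 0.022, 1.556, -0.012, 1.109, -0.083], 'qd': [0.001, -0.004, 0.001, -0.003, 0.001, 0.001, -0.001], 'tau': [0.003, -58.409, 1.539, -27.332, -0.054, 0.013, 0.0], 'eef_pos': [0.197, -0.645, 0.222], 'ee_rot': [-0.699, -0.105, 0.699, -0.104], 'wrist_force': [0.006, 0.257, -0.502], 'ft_torque': [-0.04, -0.04, 0.005], 'opening': 0.997}
```

View pics/top0.png

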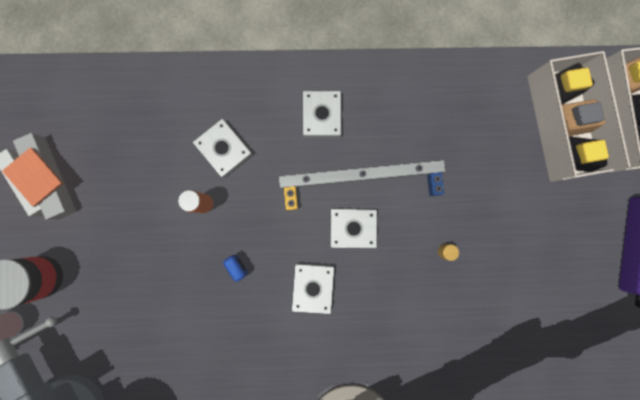

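View pics/side0.png

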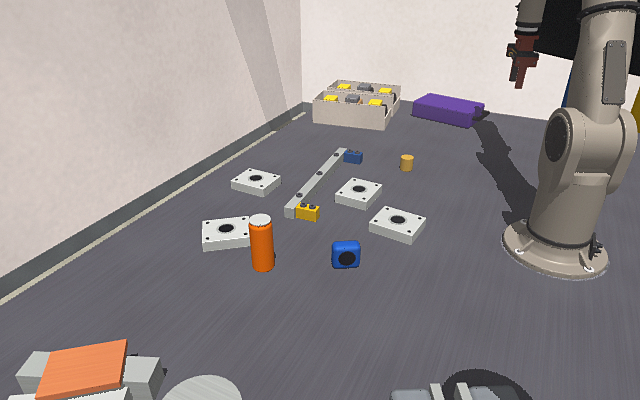

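The top view shows the target plate at about (354,229), rightmost of the four look-alikes. The fence runs (280,182) to (445,167), with the yellow stop at its left end (291,197) and blue at the right (437,184). A look-alike plate at (313,289) and the slug at (450,253) are the near obstacles. The side view agrees.

```bash
python3 - <<'E'
import cv2
i=cv2.imread("pics/top0.png")[155:265,270:470]
cv2.imwrite("pics/crop0.png",cv2.resize(i,None,fx=4,fy=4,interpolation=cv2.INTER_CUBIC))
E
```

```text
(no output)
```

View pics/crop0.png

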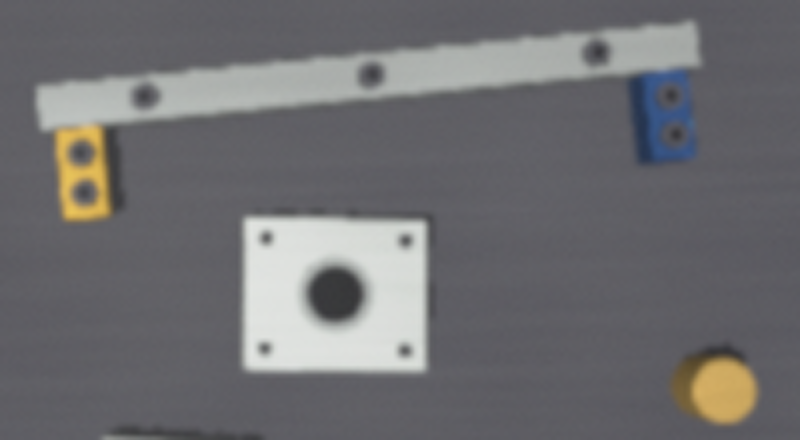

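The crop shows the plate's top corners at crop (244,216), (428,219), (427,371) and (244,370). The fence top's front edge runs from (42,130) to (700,66), and the yellow block's top has its corners at (56,128), (102,124), (110,214) and (65,220).

```bash
cat > h.py <<'E'
import numpy as np
def proj(c,u,v,z):
    E=np.array(c["extrinsics"]); R,t=E[:3,:3],E[:3,3]
    d=R.T@np.array([(u-c["cx"])/c["fx"],-(v-c["cy"])/c["fy"],-1.]); o=-R.T@t
    return (o+d*(z-o[2])/d[2])[:2]
E
python3 - <<'E'
from station import r, imaging
from h import *
import cv2
c=imaging.camera("top")
P=lambda u,v,z:proj(c,270+(u-1.5)/4,155+(v-1.5)/4,z)
f=[P(42,130,.035),P(700,66,.035)]; m=sum(f)/2; d=f[0]-f[1]; L=np.linalg.norm(d); d/=L; n=np.array([d[1],-d[0]])  # d=+y fence, n=+x fence
print("fence",m,"len",L,"yaw",np.arctan2(-d[0],d[1]))
for nm,pts,z in (("plate",[(244,216),(428,219),(427,371),(244,370)],.03),("yel",[(56,128),(102,124),(110,214),(65,220)],.035),("slug",[(725,390)],.045)):
    q=np.array([P(*p,z) for p in pts]); ce=q.mean(0)
    print(nm,ce.round(4),q.round(3).tolist(),"in fence frame",((ce-m)@n).round(4),((ce-m)@d).round(4))
    if nm=="plate": print([np.linalg.norm(q[i]-q[i-1]).round(4) for i in range(4)],"yaw",[np.arctan2(-(a-b)[0],(a-b)[1]) for a,b in((q[0],q[1]),(q[3],q[2]))])
print("lookalike",proj(c,313,289,.03),"tape",proj(c,235,267,.06), "can",proj(c,190,201,.13))
E
```

```text
fence [ 0.65310788 -0.04902806] len 0.4375325019542457 yaw 0.07479585567779735
plate [ 0.5249 -0.021 ] [[0.577, 0.038], [0.573, -0.083], [0.473, -0.079], [0.477, 0.041]] in fence frame -0.1257 0.0376
[np.float64(0.1007), np.float64(0.1215), np.float64(0.0997), np.float64(0.1201)] yaw [np.float64(-0.040517988880826174), np.float64(-0.0321796881930575)]
yel [0.609  0.1427] [[0.638, 0.16], [0.64, 0.13], [0.581, 0.126], [0.577, 0.155]] in fence frame -0.0297 0.1945
slug [ 0.4565 -0.2701] [[0.457, -0.27]] in fence frame -0.2126 -0.2057
lookalike [0.37006166 0.08948047] tape [0.43553828 0.28416838] can [0.59959433 0.37371717]
```

```bash
cat >> h.py <<'E'
from scipy.spatial.transform import Rotation as Ro
M=np.array([.6531,-.0490]); YAW=.0748
d=np.array([-np.sin(YAW),np.cos(YAW)]); n=np.array([d[1],-d[0]])
def W(a,b): return M+a*n+b*d           # fence frame -> world
def plan(s,xyz,yaw):                    # yaw: wanted direction of tool y (mod pi), from world +y
    R=Ro.from_quat(s["ee_rot"]).as_matrix(); y=R[:,1]; cur=np.arctan2(-y[0],y[1])
    dy=(yaw-cur+np.pi/2)%np.pi-np.pi/2
    R2=Ro.from_rotvec([0,0,dy]).as_matrix()@R
    dp=np.array(xyz)-s["eef_pos"]
    print("pos",np.round(s["eef_pos"],4),"yaw_y",cur.round(3),"toolx",R[:,0].round(3),"turn",(-dy).round(3),"shift now",(R.T@dp).round(4),"after turn",(R2.T@dp).round(4),"F",np.round(s["wrist_force"],1),"t",round(s["t"],2))
E
python3 - <<'E'
from station import r
from h import *
s=r.observe()
p=W(-.1257-.075,.0376); plan(s,[*p,.12],YAW-.1)
E
```

```text
pos [ 0.1973 -0.6451  0.2219] yaw_y -2.845 toolx [-0.     0.001 -1.   ] turn 0.322 shift now [ 0.1026 -0.5174 -0.4227] after turn [ 0.1027 -0.6246 -0.2372] F [ 0.8 -0.2 -0.3] t 0.15
```

```bash
python3 -m crank '[{"turn":0.111},{"turn":0.111},{"ty":-0.04,"tz":-0.01},{"ty":-0.04,"tz":-0.01},{"ty":-0.04,"tz":-0.02},{"ty":-0.035,"tz":-0.02},{"ty":-0.035,"tz":-0.02},{"ty":-0.035,"tz":-0.02}]' 1
python3 - <<'E'
from station import r
from h import *
plan(r.observe(),[*W(-.201,.035),.12],YAW)
E
```

```text
pos [ 0.1973 -0.6451  0.2219] yaw_y -2.845 toolx [-0.     0.001 -1.   ] turn 0.222 shift now [ 0.1026 -0.515  -0.4219] after turn [ 0.1027 -0.5952 -0.2981] F [ 0.8 -0.2 -0.3] t 0.15invalid input
```

```bash
python3 -m crank '[{"tx":0,"ty":0,"tz":0,"turn":0.111},{"tx":0,"ty":0,"tz":0,"turn":0.111},{"tx":0,"ty":-0.04,"tz":-0.01,"turn":0},{"tx":0,"ty":-0.035,"tz":-0.02,"turn":0},{"tx":0,"ty":-0.035,"tz":-0.02,"turn":0},{"tx":0,"ty":-0.035,"tz":-0.02,"turn":0},{"tx":0,"ty":-0.035,"tz":-0.02,"turn":0},{"tx":0,"ty":-0.035,"tz":-0.02,"turn":0}]' 1.0
python3 - <<'E'
from station import r
from h import *
plan(r.observe(),[*W(-.201,.035),.12],YAW)
E
```

```text
t: 0.82
eef_pos: [0.2914, -0.4209, 0.2225]
ee_rot: [-0.707, -0.026, 0.707, -0.026]
wrist_force: [1.2, -0.2, 0.4]
opening: 1.0
pos [ 0.2914 -0.4209  0.2225] yaw_y -3.067 toolx [-0.  0. -1.] turn -0.0 shift now [ 0.1025 -0.3788 -0.1875] after turn [ 0.1025 -0.3788 -0.1875] F [ 1.2 -0.2  0.4] t 0.82
```

```bash
python3 -m crank '[{"tx":0,"ty":-0.035,"tz":-0.02},{"tx":0,"ty":-0.035,"tz":-0.02},{"tx":0,"ty":-0.035,"tz":-0.02},{"tx":0,"ty":-0.035,"tz":-0.02},{"tx":0,"ty":-0.035,"tz":-0.02},{"tx":0,"ty":-0.035,"tz":-0.02},{"tx":0,"ty":-0.035,"tz":-0.02},{"tx":0,"ty":-0.035,"tz":-0.02}]' -
python3 -m crank '[{"ty":-0.035,"tz":-0.02},{"ty":-0.03,"tz":-0.01},{"tx":0.035},{"tx":0.035},{"tx":0.02},{"tx":0.01},{"tx":0},{"tx":0}]' -
python3 - <<'E'
from station import r,imaging
from h import *
import cv2
plan(r.observe(),[*W(-.201,.035),.01],YAW)
cv2.imwrite("pics/w1.png",imaging.camera("wrist")["image"][:,:,::-1])
E
```

```text
pos [ 0.2914 -0.4209  0.2225] yaw_y -3.067 toolx [-0.  0. -1.] turn -0.0 shift now [ 0.2125 -0.3788 -0.1875] after turn [ 0.2125 -0.3788 -0.1875] F [ 1.2 -0.2  0.4] t 0.82invalid input
invalid input
```

View pics/w1.png

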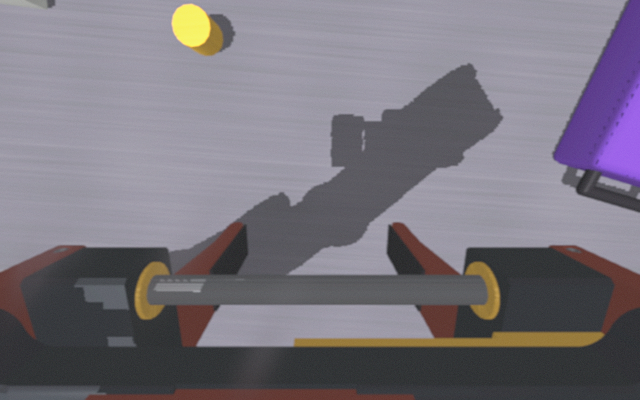

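The wrist view shows only the slug at (190,25) and the purple box on the right. Both moves were refused, so each row must carry all four keys.

```bash
python3 -m crank '[{"tx":0,"ty":-0.035,"tz":-0.02,"turn":0},{"tx":0,"ty":-0.035,"tz":-0.02,"turn":0},{"tx":0,"ty":-0.035,"tz":-0.02,"turn":0},{"tx":0,"ty":-0.035,"tz":-0.02,"turn":0},{"tx":0,"ty":-0.035,"tz":-0.02,"turn":0},{"tx":0,"ty":-0.035,"tz":-0.02,"turn":0},{"tx":0,"ty":-0.035,"tz":-0.02,"turn":0},{"tx":0,"ty":-0.035,"tz":-0.02,"turn":0}]' -
python3 -m crank '[{"tx":0,"ty":-0.035,"tz":-0.02,"turn":0},{"tx":0,"ty":-0.03,"tz":-0.005,"turn":0},{"tx":0.035,"ty":0,"tz":0,"turn":0},{"tx":0.035,"ty":0,"tz":0,"turn":0},{"tx":0.02,"ty":0,"tz":0,"turn":0},{"tx":0.01,"ty":0,"tz":0,"turn":0},{"tx":0,"ty":0,"tz":0,"turn":0},{"tx":0,"ty":0,"tz":0,"turn":0}]' -
python3 - <<'E'
from station import r,imaging
from h import *
import cv2
plan(r.observe(),[*W(-.201,.035),.01],YAW)
cv2.imwrite("pics/w2.png",imaging.camera("wrist")["image"][:,:,::-1])
E
```

```text
t: 1.53
eef_pos: [0.43, -0.1301, 0.2228]
ee_rot: [0.707, 0.026, -0.707, 0.026]
wrist_force: [1.0, 0.1, -0.6]
opening: 1.001
t: 2.2
eef_pos: [0.4501, -0.0652, 0.123]
ee_rot: [-0.707, -0.026, 0.707, -0.026]
wrist_force: [0.6, -0.1, 0.6]
opening: 0.999
pos [ 0.4501 -0.0652  0.123 ] yaw_y -3.067 toolx [-0.  0. -1.] turn -0.0 shift now [ 0.113  -0.036  -0.0027] after turn [ 0.113  -0.036  -0.0027] F [ 0.6 -0.1  0.6] t 2.2
```

View pics/w2.png

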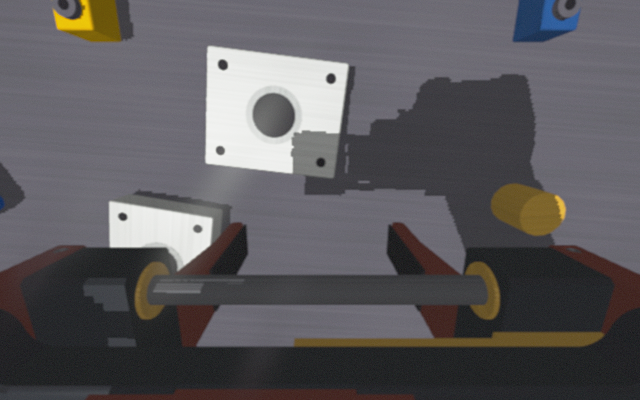

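The wrist view shows the plate with corners at about (208,46), (348,64), (333,178) and (206,163). The look-alike's front-right corner is near (214,218) in front of the left finger, so I'll check that gap.

```bash
python3 - <<'E'
from station import r,imaging
from h import *
c=imaging.camera("wrist")
for nm,pts in (("plate",[(208,46),(348,64),(333,178),(206,163)]),("look",[(110,202),(221,212),(214,218)])):
    q=[proj(c,*p,.03) for p in pts]
    print(nm,np.round(q,3).tolist(),"fence fr",np.round([((x-M)@n,(x-M)@d) for x in q],3).tolist())
E
```

```text
plate [[0.577, 0.036], [0.572, -0.082], [0.473, -0.078], [0.479, 0.04]] fence fr [[-0.07, 0.091], [-0.084, -0.026], [-0.181, -0.015], [-0.167, 0.102]]
look [[0.434, 0.132], [0.432, 0.027], [0.426, 0.034]] fence fr [[-0.204, 0.197], [-0.214, 0.092], [-0.221, 0.099]]
```

```bash
python3 -m crank '[{"tx":0,"ty":-0.022,"tz":-0.001,"turn":0},{"tx":0,"ty":-0.022,"tz":-0.001,"turn":0},{"tx":0,"ty":0,"tz":0,"turn":0},{"tx":0,"ty":0,"tz":0,"turn":0},{"tx":0.03,"ty":0,"tz":0,"turn":0},{"tx":0.03,"ty":0,"tz":0,"turn":0},{"tx":0,"ty":0,"tz":0,"turn":0},{"tx":0,"ty":0,"tz":0,"turn":0}]' 0.0
python3 -m crank '[{"tx":0.02,"ty":0,"tz":0,"turn":0},{"tx":0.02,"ty":0,"tz":0,"turn":0},{"tx":0.012,"ty":0,"tz":0,"turn":0},{"tx":0,"ty":0,"tz":0,"turn":0},{"tx":0,"ty":0,"tz":0,"turn":0}]' -
python3 - <<'E'
from station import r
from h import *
s=r.observe();plan(s,[*W(-.201,.043),.01],YAW); print(s["opening"])
E
```

```text
t: 2.97
eef_pos: [0.4477, -0.0219, 0.0625]
ee_rot: [-0.706, -0.026, 0.708, -0.026]
wrist_force: [0.8, -0.4, 0.3]
opening: 0.492
t: 3.38
eef_pos: [0.4494, -0.0214, 0.0119]
ee_rot: [0.707, 0.026, -0.706, 0.026]
wrist_force: [-0.6, 0.8, 0.5]
opening: 0.503
pos [ 0.4494 -0.0214  0.0119] yaw_y -3.067 toolx [ 0.001 -0.    -1.   ] turn -0.001 shift now [ 0.0019 -0.0002 -0.    ] after turn [ 0.0019 -0.0002 -0.    ] F [-0.6  0.8  0.5] t 3.38
0.5026210442038386
```

```bash
python3 -m crank '[{"tx":0,"ty":0,"tz":-0.004,"turn":0},{"tx":0,"ty":0,"tz":-0.004,"turn":0},{"tx":0,"ty":0,"tz":-0.004,"turn":0},{"tx":0,"ty":0,"tz":-0.004,"turn":0},{"tx":0,"ty":0,"tz":-0.004,"turn":0},{"tx":0,"ty":0,"tz":-0.004,"turn":0},{"tx":0,"ty":0,"tz":-0.004,"turn":0},{"tx":0,"ty":0,"tz":-0.004,"turn":0}]' -
python3 -m crank '[{"tx":0,"ty":0,"tz":-0.005,"turn":0},{"tx":0,"ty":0,"tz":-0.005,"turn":0},{"tx":0,"ty":0,"tz":-0.005,"turn":0},{"tx":0,"ty":0,"tz":-0.005,"turn":0},{"tx":0,"ty":0,"tz":-0.005,"turn":0},{"tx":0,"ty":0,"tz":-0.005,"turn":0},{"tx":0,"ty":0,"tz":-0.003,"turn":0},{"tx":0,"ty":0,"tz":-0.003,"turn":0}]' -
python3 - <<'E'
from station import r,imaging
from h import *
import cv2
plan(r.observe(),[*W(-.11,.043),.01],YAW)
i=imaging.camera("top")["image"][155:265,270:470,::-1]
cv2.imwrite("pics/t2.png",cv2.resize(i,None,fx=4,fy=4,interpolation=cv2.INTER_CUBIC))
E
```

```text
t: 4.05
eef_pos: [0.4804, -0.0189, 0.0105]
ee_rot: [-0.706, -0.026, 0.707, -0.026]
wrist_force: [-4.2, -2.0, 2.2]
opening: 0.501
t: 4.72
eef_pos: [0.5165, -0.0158, 0.0106]
ee_rot: [-0.706, -0.026, 0.707, -0.026]
wrist_force: [-5.0, -0.4, 1.8]
opening: 0.499
pos [ 0.5165 -0.0158  0.0106] yaw_y -3.067 toolx [-0. -0. -1.] turn -0.0 shift now [ 0.0006  0.0003 -0.0238] after turn [ 0.0006  0.0003 -0.0238] F [-5.  -0.4  1.8] t 4.72
```

View pics/t2.png

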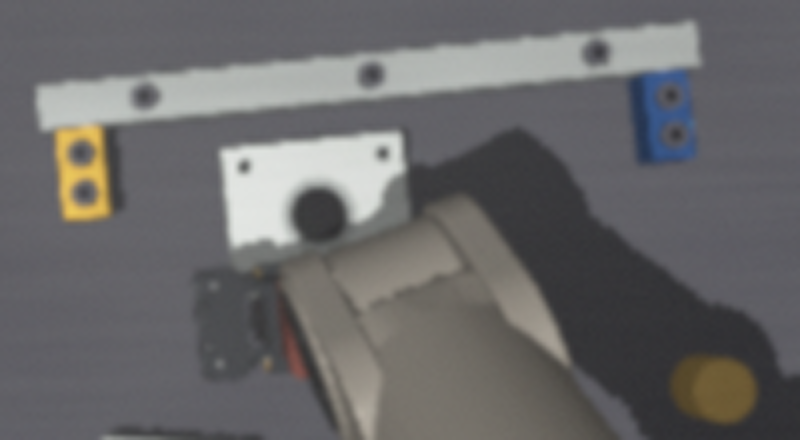

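The plate now lies parallel to the fence, with front corners at crop (220,148) and (402,131) and about 22 mm left to go.

```bash
python3 -m crank '[{"tx":0,"ty":0,"tz":-0.004,"turn":0},{"tx":0,"ty":0,"tz":-0.004,"turn":0},{"tx":0,"ty":0,"tz":-0.004,"turn":0},{"tx":0,"ty":0,"tz":-0.002,"turn":0},{"tx":0,"ty":0,"tz":-0.002,"turn":0},{"tx":0,"ty":0,"tz":-0.001,"turn":0},{"tx":0,"ty":0,"tz":0,"turn":0}]' -
python3 -m crank '[{"tx":0,"ty":0,"tz":-0.001,"turn":0},{"tx":0,"ty":0,"tz":-0.001,"turn":0},{"tx":0,"ty":0,"tz":0,"turn":0}]' -
python3 -m crank '[{"tx":0,"ty":0,"tz":-0.001,"turn":0},{"tx":0,"ty":0,"tz":-0.001,"turn":0},{"tx":0,"ty":0,"tz":0,"turn":0}]' -
```

```text
t: 5.35
eef_pos: [0.5335, -0.0146, 0.0107]
ee_rot: [0.707, 0.026, -0.707, 0.026]
wrist_force: [-2.3, -0.1, 0.7]
opening: 0.507
t: 5.6
eef_pos: [0.5355, -0.0145, 0.0107]
ee_rot: [0.707, 0.026, -0.706, 0.026]
wrist_force: [-4.0, -1.0, 2.3]
opening: 0.502
t: 5.85
eef_pos: [0.5376, -0.0143, 0.0107]
ee_rot: [0.707, 0.026, -0.706, 0.026]
wrist_force: [-4.3, -0.4, 1.7]
opening: 0.504
```

```bash
for i in 1 2 3; do :; done
python3 -m crank '[{"tx":0,"ty":0,"tz":-0.001,"turn":0},{"tx":0,"ty":0,"tz":-0.001,"turn":0},{"tx":0,"ty":0,"tz":0,"turn":0}]' - | grep -E "eef_pos|force"
python3 -m crank '[{"tx":0,"ty":0,"tz":-0.001,"turn":0},{"tx":0,"ty":0,"tz":0,"turn":0}]' - | grep -E "eef_pos|force"
python3 -m crank '[{"tx":0,"ty":0,"tz":-0.001,"turn":0},{"tx":0,"ty":0,"tz":0,"turn":0}]' - | grep -E "eef_pos|force"
```

```text
eef_pos: [0.5392, -0.0142, 0.0106]
wrist_force: [-4.5, 0.4, 2.6]
eef_pos: [0.5392, -0.0142, 0.0105]
wrist_force: [-6.4, -1.4, 3.5]
eef_pos: [0.5392, -0.0142, 0.0104]
wrist_force: [-10.1, 0.5, 6.6]
```

```bash

python3 -m crank '[{"tx":0,"ty":0,"tz":0.01,"turn":0},{"tx":0,"ty":0,"tz":0.02,"turn":0},{"tx":-0.03,"ty":0,"tz":0,"turn":0},{"tx":-0.04,"ty":0,"tz":0,"turn":0},{"tx":0,"ty":0.04,"tz":0,"turn":0.12},{"tx":0,"ty":0,"tz":0,"turn":0.12},{"tx":0,"ty":0,"tz":0,"turn":0.12},{"tx":0,"ty":0,"tz":0,"turn":0.12}]' - | grep -E "eef_pos|force"
python3 -m crank '[{"tx":0,"ty":0,"tz":0,"turn":0.121},{"tx":0,"ty":0,"tz":0,"turn":0.121},{"tx":0,"ty":0,"tz":0,"turn":0.121},{"tx":0,"ty":0,"tz":0,"turn":0.121},{"tx":0,"ty":0,"tz":0,"turn":0.121},{"tx":0,"ty":0,"tz":0,"turn":0.121},{"tx":0,"ty":0,"tz":0,"turn":0.121},{"tx":0,"ty":0,"tz":0,"turn":0.121}]' - | grep -E "eef_pos|force"
python3 -m crank '[{"tx":0,"ty":0,"tz":0,"turn":0.061},{"tx":0,"ty":0,"tz":0,"turn":0.061},{"tx":0,"ty":0,"tz":0,"turn":0},{"tx":0,"ty":0,"tz":0,"turn":0}]' - | grep -E "eef_pos|force"
python3 - <<'E'
from station import r,imaging
from h import *
c=imaging.camera("top")
for p in ((220,148),(402,131)):
    q=proj(c,270+(p[0]-1.5)/4,155+(p[1]-1.5)/4,.03); print((q-M)@n,(q-M)@d)
plan(r.observe(),[*W(-.055,-.06),.06],YAW+np.pi/2)
E
```

```text
eef_pos: [0.516, -0.0571, 0.0815]
wrist_force: [1.0, 0.1, 0.5]
eef_pos: [0.5158, -0.0562, 0.0812]
wrist_force: [0.6, 0.2, -0.6]
eef_pos: [0.5153, -0.0558, 0.081]
wrist_force: [0.4, 0.6, -0.2]
-0.02275123810946578 0.10364154914382259
-0.02330295767847511 -0.01745063856870591
pos [ 0.5151 -0.0558  0.0809] yaw_y 1.649 toolx [ 0.002 -0.001 -1.   ] turn 0.004 shift now [ 0.0211 -0.0829 -0.0638] after turn [ 0.0211 -0.0831 -0.0635] F [ 0.2 -0.2  0.3] t 8.15
```

```bash

python3 -m crank '[{"tx":0,"ty":0,"tz":-0.0265,"turn":0.004},{"tx":0,"ty":0,"tz":-0.027,"turn":0},{"tx":0,"ty":-0.03,"tz":0,"turn":0},{"tx":0,"ty":-0.03,"tz":0,"turn":0},{"tx":0,"ty":-0.023,"tz":0,"turn":0},{"tx":0,"ty":0,"tz":0,"turn":0},{"tx":0,"ty":0,"tz":0,"turn":0}]' - | grep -E "eef_pos|force"
python3 -m crank '[{"tx":0.025,"ty":0,"tz":0,"turn":0},{"tx":0.025,"ty":0,"tz":0,"turn":0},{"tx":0.02,"ty":0,"tz":0,"turn":0},{"tx":0,"ty":0,"tz":0,"turn":0},{"tx":0,"ty":0,"tz":0,"turn":0}]' - | grep -E "eef_pos|force"
python3 - <<'E'
from station import r,imaging
from h import *
plan(r.observe(),[*W(-.055,.120-.06-.011),.011],YAW+np.pi/2)
E
```

```text
eef_pos: [0.6018, -0.1036, 0.0804]
wrist_force: [-0.9, -0.2, 0.1]
eef_pos: [0.5992, -0.1039, 0.0101]
wrist_force: [-0.2, -0.3, 0.8]
pos [ 0.5992 -0.1039  0.0101] yaw_y 1.642 toolx [-0.003  0.    -1.   ] turn -0.003 shift now [-0.0008 -0.0025  0.0997] after turn [-0.0008 -0.0029  0.0997] F [-0.2 -0.3  0.8] t 9.15
```

```bash

python3 -m crank '[{"tx":0,"ty":0,"tz":0.005,"turn":0},{"tx":0,"ty":0,"tz":0.005,"turn":0},{"tx":0,"ty":0,"tz":0.004,"turn":0},{"tx":0,"ty":0,"tz":0.004,"turn":0},{"tx":0,"ty":0,"tz":0.004,"turn":0},{"tx":0,"ty":0,"tz":0.005,"turn":0},{"tx":0,"ty":0,"tz":0.005,"turn":0},{"tx":0,"ty":0,"tz":0.005,"turn":0}]' - | grep -E "eef_pos|force"
python3 -m crank '[{"tx":0,"ty":0,"tz":0.005,"turn":0},{"tx":0,"ty":0,"tz":0.005,"turn":0},{"tx":0,"ty":0,"tz":0.005,"turn":0},{"tx":0,"ty":0,"tz":0.005,"turn":0},{"tx":0,"ty":0,"tz":0.005,"turn":0},{"tx":0,"ty":0,"tz":0.005,"turn":0},{"tx":0,"ty":0,"tz":0.005,"turn":0},{"tx":0,"ty":0,"tz":0.005,"turn":0}]' - | grep -E "eef_pos|force"
python3 -m crank '[{"tx":0,"ty":0,"tz":0.004,"turn":0},{"tx":0,"ty":0,"tz":0.004,"turn":0},{"tx":0,"ty":0,"tz":0.003,"turn":0},{"tx":0,"ty":0,"tz":0.002,"turn":0},{"tx":0,"ty":0,"tz":0.001,"turn":0},{"tx":0,"ty":0,"tz":0,"turn":0}]' - | grep -E "eef_pos|force"
python3 - <<'E'
from station import r,imaging
from h import *
import cv2
plan(r.observe(),[*W(-.055,.120-.06-.011),.011],YAW+np.pi/2)
i=imaging.camera("top")["image"][155:265,270:470,::-1]
cv2.imwrite("pics/t3.png",cv2.resize(i,None,fx=4,fy=4,interpolation=cv2.INTER_CUBIC))
E
```

```text
eef_pos: [0.5987, -0.0689, 0.0115]
wrist_force: [-0.8, -5.2, 4.5]
eef_pos: [0.5957, -0.029, 0.0114]
wrist_force: [-1.1, -6.5, 4.4]
eef_pos: [0.5948, -0.0143, 0.0113]
wrist_force: [-0.4, -5.4, 3.8]
pos [ 0.5948 -0.0143  0.0113] yaw_y 1.642 toolx [ 0.001 -0.002 -1.   ] turn -0.004 shift now [ 0.0003 -0.0005  0.01  ] after turn [ 0.0003 -0.0006  0.01  ] F [-0.4 -5.4  3.8] t 10.98
```

View pics/t3.png

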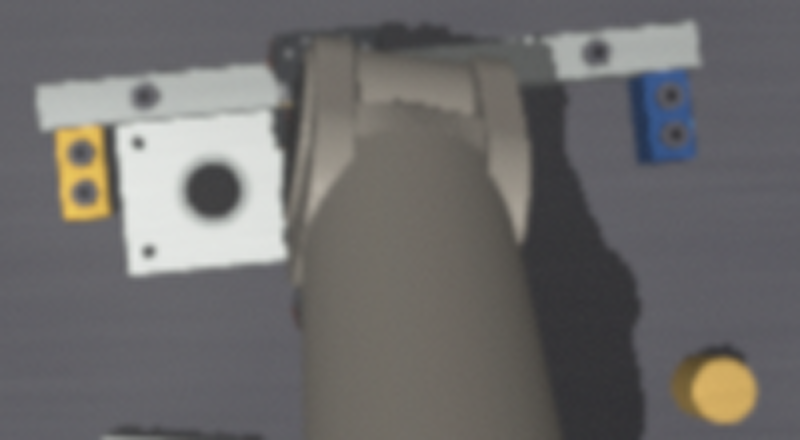

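The plate stays against the fence, with its left edge at crop x≈118–130 and a gap of roughly 8 to 10 mm to the yellow block. I'll close that gap in small steps, watching the force.

```bash

python3 -m crank '[{"tx":0,"ty":0,"tz":0.002,"turn":0},{"tx":0,"ty":0,"tz":0.002,"turn":0},{"tx":0,"ty":0,"tz":0.001,"turn":0},{"tx":0,"ty":0,"tz":0.001,"turn":0},{"tx":0,"ty":0,"tz":0,"turn":0}]' - | grep -E "eef_pos|force"
python3 -m crank '[{"tx":0,"ty":0,"tz":0.001,"turn":0},{"tx":0,"ty":0,"tz":0.001,"turn":0},{"tx":0,"ty":0,"tz":0,"turn":0}]' - | grep -E "eef_pos|force"
python3 -m crank '[{"tx":0,"ty":0,"tz":0.001,"turn":0},{"tx":0,"ty":0,"tz":0,"turn":0}]' - | grep -E "eef_pos|force"
python3 -m crank '[{"tx":0,"ty":0,"tz":0.001,"turn":0},{"tx":0,"ty":0,"tz":0,"turn":0}]' - | grep -E "eef_pos|force"
```

```text
eef_pos: [0.5944, -0.0079, 0.0111]
wrist_force: [0.1, -5.1, 3.8]
eef_pos: [0.5942, -0.0058, 0.011]
wrist_force: [0.2, -4.5, 3.9]
eef_pos: [0.5941, -0.0052, 0.011]
wrist_force: [-1.1, -5.2, 4.5]
eef_pos: [0.5941, -0.0051, 0.0111]
wrist_force: [0.0, -7.2, 3.7]
```

```bash

python3 -m crank '[{"tx":0,"ty":0,"tz":0.001,"turn":0},{"tx":0,"ty":0,"tz":0,"turn":0}]' - | grep -E "eef_pos|force"
python3 -m crank '[{"tx":0,"ty":0,"tz":0.001,"turn":0},{"tx":0,"ty":0,"tz":0,"turn":0}]' - | grep -E "eef_pos|force"
python3 - <<'E'
from station import r
from h import *
s=r.observe();p=s["eef_pos"][:2]-M;print(p@n,p@d)
E
```

```text
eef_pos: [0.5941, -0.0052, 0.0111]
wrist_force: [-0.1, -10.4, 2.6]
eef_pos: [0.5941, -0.0051, 0.0111]
wrist_force: [-0.0, -11.4, 2.2]
-0.05557247518967391 0.048157163256700566
```

```bash

python3 -m crank '[{"tx":0,"ty":0,"tz":-0.01,"turn":0},{"tx":0,"ty":0,"tz":-0.015,"turn":0},{"tx":0,"ty":0,"tz":0,"turn":0},{"tx":-0.035,"ty":0,"tz":0,"turn":0},{"tx":-0.035,"ty":0,"tz":0,"turn":0},{"tx":0,"ty":0.035,"tz":0,"turn":0},{"tx":0,"ty":0.035,"tz":0,"turn":0},{"tx":0,"ty":0.025,"tz":0,"turn":0}]' - | grep -E "eef_pos|force"
python3 -m crank '[{"tx":0,"ty":0,"tz":0.035,"turn":0},{"tx":0,"ty":0,"tz":0.035,"turn":0},{"tx":0,"ty":0,"tz":0.02,"turn":0},{"tx":0,"ty":0,"tz":0,"turn":-0.12},{"tx":0,"ty":0,"tz":0,"turn":-0.12},{"tx":0,"ty":0,"tz":0,"turn":-0.12},{"tx":0,"ty":0,"tz":0,"turn":-0.12},{"tx":0,"ty":0,"tz":0,"turn":-0.12}]' - | grep -E "eef_pos|force"
python3 -m crank '[{"tx":0,"ty":0,"tz":0,"turn":-0.12},{"tx":0,"ty":0,"tz":0,"turn":-0.12},{"tx":0,"ty":0,"tz":0,"turn":-0.12},{"tx":0,"ty":0,"tz":0,"turn":-0.12},{"tx":0,"ty":0,"tz":0,"turn":-0.12},{"tx":0,"ty":0,"tz":0,"turn":-0.12},{"tx":0,"ty":0,"tz":0,"turn":-0.12},{"tx":0,"ty":0,"tz":0,"turn":-0.12}]' - | grep -E "eef_pos|force"
python3 - <<'E'
from station import r,imaging
from h import *
import cv2
plan(r.observe(),[*W(-.135,.120),.011],YAW)
cv2.imwrite("pics/w3.png",imaging.camera("wrist")["image"][:,:,::-1])
E
```

```text
eef_pos: [0.4982, -0.0313, 0.0808]
wrist_force: [-0.1, 0.6, -0.1]
eef_pos: [0.4939, 0.0578, 0.0805]
wrist_force: [0.2, -0.3, 0.4]
eef_pos: [0.494, 0.0575, 0.0806]
wrist_force: [0.3, -0.9, 0.0]
pos [0.494  0.0575 0.0806] yaw_y -3.074 toolx [-0.     0.001 -1.   ] turn -0.007 shift now [ 0.0696 -0.002  -0.0157] after turn [ 0.0696 -0.0019 -0.0158] F [ 0.3 -0.9  0. ] t 14.37
```

View pics/w3.png

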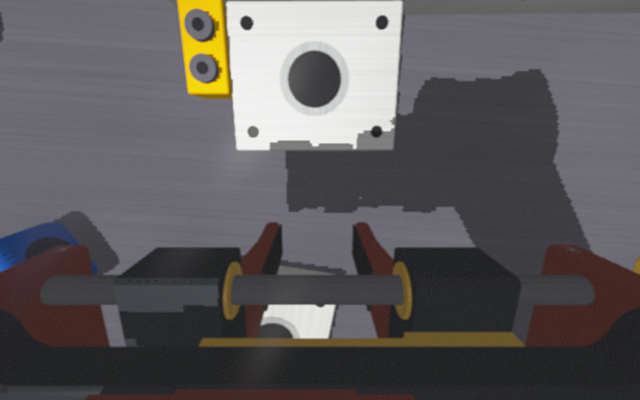

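The wrist view shows the plate at the fence line and beside the yellow block, with the area behind it clear. A final nudge towards the fence will seat it.

```bash

python3 -m crank '[{"tx":0.03,"ty":0,"tz":0,"turn":-0.007},{"tx":0.03,"ty":0,"tz":0,"turn":0},{"tx":0.009,"ty":0,"tz":0,"turn":0},{"tx":0,"ty":0,"tz":0,"turn":0},{"tx":0,"ty":0,"tz":-0.012,"turn":0},{"tx":0,"ty":0,"tz":-0.012,"turn":0},{"tx":0,"ty":0,"tz":-0.01,"turn":0},{"tx":0,"ty":0,"tz":0,"turn":0}]' - | grep -E "eef_pos|force"
python3 -m crank '[{"tx":0,"ty":0,"tz":-0.002,"turn":0},{"tx":0,"ty":0,"tz":-0.002,"turn":0},{"tx":0,"ty":0,"tz":-0.001,"turn":0},{"tx":0,"ty":0,"tz":0,"turn":0}]' - | grep -E "eef_pos|force"
python3 -m crank '[{"tx":0,"ty":0,"tz":-0.001,"turn":0},{"tx":0,"ty":0,"tz":-0.001,"turn":0},{"tx":0,"ty":0,"tz":0,"turn":0}]' - | grep -E "eef_pos|force"
python3 - <<'E'
from station import r
from h import *
s=r.observe();plan(s,[*W(-.111,.120),.011],YAW)
E
```

```text
eef_pos: [0.5313, 0.0591, 0.0131]
wrist_force: [0.6, 1.0, -0.5]
eef_pos: [0.5331, 0.0586, 0.0118]
wrist_force: [-0.4, -0.1, -0.1]
eef_pos: [0.5336, 0.0586, 0.0113]
wrist_force: [-5.1, 0.3, 4.0]
pos [0.5336 0.0586 0.0113] yaw_y -3.074 toolx [-0.003 -0.    -1.   ] turn -0.007 shift now [ 0.0003 -0.0038 -0.0001] after turn [ 0.0003 -0.0038 -0.0001] F [-5.1  0.3  4. ] t 15.67
```

```bash

python3 -m crank '[{"tx":0,"ty":0,"tz":-0.001,"turn":0},{"tx":0,"ty":0,"tz":-0.001,"turn":0},{"tx":0,"ty":0,"tz":0,"turn":0}]' - | grep -E "eef_pos|force"
python3 -m crank '[{"tx":0,"ty":0,"tz":-0.001,"turn":0},{"tx":0,"ty":0,"tz":-0.001,"turn":0},{"tx":0,"ty":0,"tz":0,"turn":0}]' - | grep -E "eef_pos|force"
python3 -m crank '[{"tx":0,"ty":0,"tz":0.01,"turn":0},{"tx":0,"ty":0,"tz":0.02,"turn":0},{"tx":0,"ty":0,"tz":0,"turn":0},{"tx":-0.035,"ty":0,"tz":0,"turn":0},{"tx":-0.035,"ty":0,"tz":0,"turn":0},{"tx":-0.035,"ty":0,"tz":0,"turn":0},{"tx":-0.035,"ty":0,"tz":0,"turn":0},{"tx":-0.035,"ty":0,"tz":0,"turn":0}]' - | grep -E "eef_pos|force"
python3 -m crank '[{"tx":0,"ty":0.04,"tz":0,"turn":0},{"tx":0,"ty":0.04,"tz":0,"turn":0},{"tx":0,"ty":0.04,"tz":0,"turn":0},{"tx":0,"ty":0.04,"tz":0,"turn":0},{"tx":0,"ty":0.04,"tz":0,"turn":0},{"tx":0,"ty":0.04,"tz":0,"turn":0},{"tx":0,"ty":0.04,"tz":0,"turn":0},{"tx":0,"ty":0,"tz":0,"turn":0}]' - | grep -E "eef_pos|force"
python3 - <<'E'
from station import r,imaging
import cv2
I=imaging.camera("top")["image"][...,::-1]; cv2.imwrite("pics/t4full.png",I)
a=cv2.resize(I[165:235,270:370],None,fx=8,fy=8,interpolation=cv2.INTER_CUBIC)
cv2.imwrite("pics/t4.png",a)
E
```

```text
eef_pos: [0.5336, 0.0586, 0.0109]
wrist_force: [-9.7, -1.2, 6.4]
eef_pos: [0.5336, 0.0586, 0.0106]
wrist_force: [-13.1, -1.0, 10.4]
eef_pos: [0.5102, 0.0569, 0.1889]
wrist_force: [1.3, 0.7, -0.2]
eef_pos: [0.5279, -0.2325, 0.1877]
wrist_force: [0.2, -0.4, 1.1]
```

View pics/t4.png

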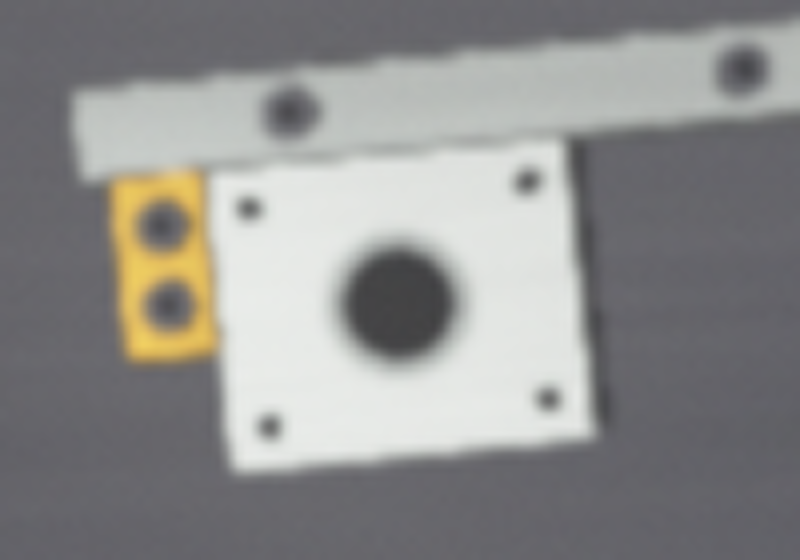

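View pics/t4full.png

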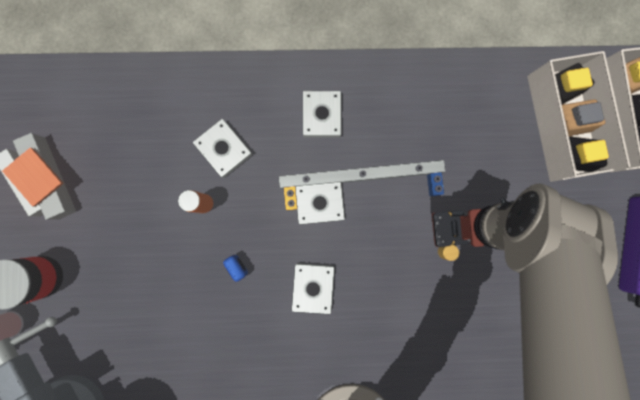

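The enlarged crop shows the plate flush with the fence (its front edge from (208,170) to (568,140)) and against the yellow block along x≈208–218, with no gap on either. In the full view the slug (450,253), tape (235,267), can (190,201) and the look-alikes have not moved. The gripper is at z≈0.19, clear of everything.

```bash
python3 -c "
from station import r
print(r.sign_off())"
```

```text
the job is handed in; nothing more can be done
None
```

The rightmost plate is now flush against the steel fence with its end against the yellow stop, and the job is handed in. I slid it to the fence, pushed it along to the stop, then nudged it once more to seat it on the fence.

- **Contact:** at both the fence and the stop, the tool stopped advancing while the force rose to about 11–13 N, and it stopped within 1 mm of where I expected. The final top picture shows no visible gap on either side.
- **Other things:** the slug, tape measure, spray can and look-alike plates appear unmoved in the top view.
- **Gripper and time:** the gripper was about 0.19 m above the bench, touching nothing, at roughly 17 s.
- **Problems:** a few early move commands were refused because each row needed all four values. They caused no motion, and no check failed or disagreed.

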